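# Carry the box of standoffs to the kitting tray

### The arm

A 6-joint arm with a two-finger parallel gripper is mounted at the origin on a cart in front of the work surface, level with it; the furniture and walls round the work are solid. World frame = base frame: x ahead of the robot, y to its left, z up, the work surface at z = 0. Lengths are in m, angles in rad, forces in N, time in s.
With the tool pointing down it reaches from about 0.4 to 0.825 m from the base axis. Payload 7 kg.
Tool frame: the origin (TCP) lies at the very end of the fingers, on their centre line; the grasp point (between the pads) lies 19 mm behind it; z points along the fingers, y is the line along which they close (so a half turn about z gives the same grasp; the last joint's range is limited). The gripper opens to 88 mm and grips with 3 to 60 N. Pads are 19 mm wide; open, the fingers measure 130 mm over their backs; the gripper's body (78 mm by 193 mm) begins 47 mm behind the grasp point.
Start: joints at [-1.057, 0.359, 0.012, 0, -1.224, -0.288], TCP at [0.151, -0.658, 0.227] pointing down, gripper open.
Joint ranges: [-3.07, 3.07], [-1.43, 2.12], [-1.02, 1.25], [-3.03, 1.67], [-3.05, -0], [-3.03, 3.03]. Speed limits (rad/s): [2.39, 2.39, 3.01, 3.14, 3.14, 3.14].

### API

Orientations are given as [roll, pitch, yaw] about the fixed x, y, z axes, in that order (R = Rz(yaw) Ry(pitch) Rx(roll)).
In Python, from station import arm gives the robot as it stands. The module is installed in compiled form; this text tells all that it offers.
- The arm moves only by the shell command python3 -m crank 'ROWS' [FORCE]. ROWS is JSON, a list of rows, each an object of numbers: "dx", "dy", "dz": the shift along the world's x, y, z in m; "twist": the turn about the world's z in degrees; "grip": the opening, from -1 (shut) to 1 (fully open). A call has exactly 5 rows; each row is the pose to reach, as a shift and turn from the pose commanded when the call began; what a row does not reach only later rows make up. A row lasts 1/12 s, in which the tool goes at most 41.7 mm and 7.16 degrees, less where a joint would pass 70% of its speed; a pose out of reach is approached as far as the arm can. A call with a gripper value outside its range is refused whole. The fingers move at their own pace and stop on an object; FORCE is the grip in N (left out, the last holds). Time passes only in rows, so rows that repeat a pose let the fingers close, or fill a call up. It gives the time, the measured TCP pose, the force, the opening and the grip force at its end, in the units of the state.
- arm.get_state(): the state, without advancing time (a new reading comes with each control period).
- arm.grab_frame(name): name is "side" or "top"; returns the picture (384x512x3 uint8, red, green, blue); there is no depth.
- arm.get_calibration(name): a dict with "fx", "fy", "cx", "cy" (pixels), "k1" (the pictures are not rectified: a ray, as slopes to the right and down, at radius r is drawn at 1 + k1 r^2 times it, then the intrinsics apply), "cam_to_world" (4x4, takes a point from camera to world coordinates). Camera axes: x right, y down, z forward; pixel columns grow to the right and rows downward; lengths in m; the calibration is good to about 2 mm. A picture is of the moment at which its call begins. get_calibration takes no time and is no camera call.
- arm.job_done(): hands the job in; it is judged then, once.
The state is a dict: "t": time; "q": joint angles; "qd": joint speeds; "joint_efforts": joint torques, N m; "eef_pos": TCP position; "ee_rot": TCP orientation; "force": force on the tool from outside, world axes, zero at the start; "moment": the same for the moment, N m; "width": finger opening in m; "gripper_force": force on a finger pad.
Only numpy, scipy, OpenCV 4.12 (cv2) and the standard library are available. Lean on these libraries where they do the work, as an engineer would, in place of code of your own. Each camera call takes 0.05 s, during which the arm holds its last target. There are 200 camera calls.

### The job

One of the two small open boxes on the bench holds two hexagonal standoffs, the other holds flat washers. Pick up the box with the standoffs, carry it level without spilling them, and set it down (do not drop it) upright in the middle of the shallow rimmed kitting tray, lengthwise along the tray, with both standoffs still in it.

Things in the scene. Friction and masses are not known exactly. Their poses are not given: they have to be found in the camera images.
- parts_box_center (a point): Box to carry: open-topped, black plastic, 110 x 50 x 48 mm, walls and floor 3 mm, 0.15 kg, upright on the bench, holds the two standoffs. Point: its centre, 24 mm over its underside; x along its length, y across its width, z up. Grip from above over the outsides of the long walls. An alike box with three flat washers stands 140 mm or more to its left or right, length also roughly along world x: not that.
- kit_tray: Shallow grey plastic kitting tray, fixed to the bench, empty, 172 x 142 mm outside, 160 x 130 mm inside; floor 3 mm over the bench, rim 8 mm over the bench. Origin at the centre of its underside, on the bench; x along its length, y across its width, z up. A carried box standing in it has its centre 27 mm over this origin.
- standoff_1_center (a point): First hexagonal steel standoff, 10 mm across the flats, 30 mm long plus a 7 mm stud, 15 g, lying loose on the floor of the parts box. The point is the middle of the hexagonal part; x along its length.
- standoff_2_center (a point): Second hexagonal steel standoff, 10 mm across the flats, 30 mm long plus a 7 mm stud, 15 g, lying loose on the floor of the parts box. The point is the middle of the hexagonal part; x along its length.

How it is judged:
By the outcome, as a careful person would: the job done as asked, in the order asked, and still so for the second after the job is handed in, with the robot touching nothing.
It also fails if it takes over 43 s, if anything falls off the work surface, if the arm or the gripper's body presses on something with over 40 N, if the wrist force passes 120 N, or if a joint passes its speed limit or range.

## Working session

There is one attempt and no reset: what is moved stays moved. The work goes in short steps, Python scripts to look and compute and a shell command to move; the robot and the scene stay as the last step left them, time stands still between calls to the robot, and variables do not carry over. Pictures are saved under pics/ and viewed, at most 10 in all, crops included, and the job is handed in when it is done.

```bash
mkdir -p pics; python3 - <<'E'
from station import arm
import cv2,numpy as np
np.set_printoptions(precision=4,suppress=True)
for n in("top","side"):
    cv2.imwrite(f"pics/{n}0.png",arm.grab_frame(n)[:,:,::-1]); c=arm.get_calibration(n); print(n,c)
print(arm.get_state())
E
```

```text
top {'fx': 469.64119317864476, 'fy': 469.64119317864476, 'cx': 255.07385341494762, 'cy': 185.60603885358768, 'k1': -0.0327452399547928, 'cam_to_world': array([[ 0.0214, -0.9893,  0.1442,  0.3954],
       [-0.9997, -0.0202,  0.01  ,  0.1752],
       [-0.007 , -0.1444, -0.9895,  0.9749],
       [ 0.    ,  0.    ,  0.    ,  1.    ]])}
side {'fx': 368.2850643878096, 'fy': 368.2850643878096, 'cx': 252.4350502967497, 'cy': 192.22668060590928, 'k1': -0.0861880832731681, 'cam_to_world': array([[-0.7996, -0.3988,  0.4489,  0.1434],
       [-0.6005,  0.5304, -0.5984,  0.7119],
       [ 0.0006, -0.7481, -0.6636,  0.6059],
       [ 0.    ,  0.    ,  0.    ,  1.    ]])}
{'t': 0.1, 'q': array([-1.0569,  0.3593,  0.0112, -0.0003, -1.2241, -0.2881]), 'qd': array([ 0.0015, -0.0023,  0.0022,  0.0016, -0.    ,  0.0001]), 'joint_efforts': array([ -0.003 , -58.4166,  29.3753,   7.0154,   0.0102,  -0.0001]), 'eef_pos': array([ 0.151 , -0.6574,  0.2257]), 'ee_rot': array([ 3.1401, -0.0001, -2.9159]), 'force': array([-0.1048,  0.1145, -1.2785]), 'moment': array([-0.0458,  0.027 , -0.0471]), 'gripper_force': 0.0, 'width': 0.08725753172657133}
```

View pics/top0.png

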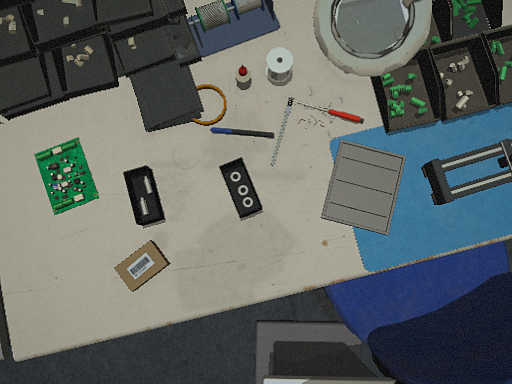

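View pics/side0.png

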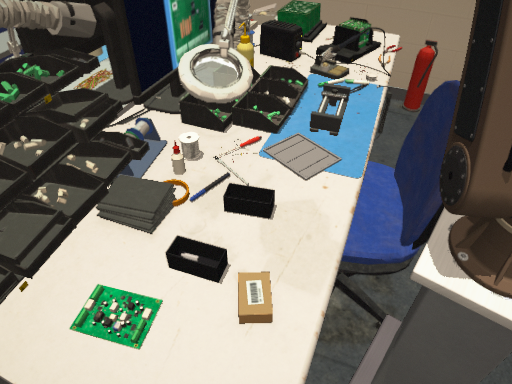

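The top view shows the standoff box at about (144,195), the washer box at about (240,188) and the tray at about (363,187). I'll zoom in to get the corners.

```bash
python3 - <<'E'
import cv2,numpy as np
a=cv2.imread("pics/top0.png")
b=cv2.resize(a[155:235,110:180],None,fx=6,fy=6,interpolation=cv2.INTER_CUBIC)
b=np.clip(b.astype(float)*1.8,0,255).astype('u1')
c=cv2.resize(a[130:240,315:410],None,fx=4,fy=4,interpolation=cv2.INTER_CUBIC)
h=np.zeros((480,800,3),'u1');h[:480,:420]=b;h[:440,420:800]=c
cv2.imwrite("pics/z.png",h)
E
cat > h.py <<'E'
import cv2,numpy as np
from station import arm
def world(n,uv,z):
    c=arm.get_calibration(n);T=c["cam_to_world"]
    K=np.array([[c["fx"],0,c["cx"]],[0,c["fy"],c["cy"]],[0,0,1]])
    p=cv2.undistortPoints(np.array(uv,float).reshape(-1,1,2),K,np.array([c["k1"],0,0,0.]))[:,0]
    d=np.c_[p,np.ones(len(p))]@T[:3,:3].T
    return T[:3,3]+d*((z-T[2,3])/d[:,2])[:,None]
E
```

```text
(no output)
```

View pics/z.png

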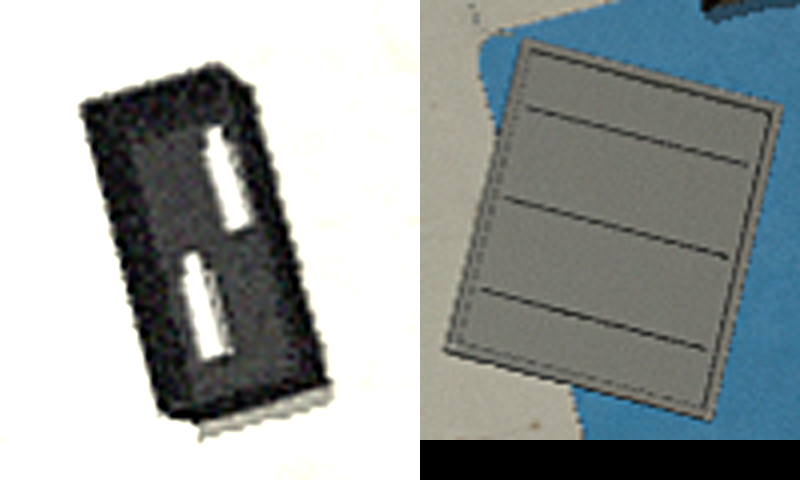

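The crop shows the box rim corners at about (80,103), (220,63), (300,372) and (160,412). The tray corners are at (523,40), (783,105), (713,420) and (445,350).

```bash
python3 - <<'E'
from h import *
np.set_printoptions(precision=4,suppress=True)
B=(np.array([[80,103],[220,63],[300,372],[160,412]])+.5)/6+[110,155]-.5
T=(np.array([[103,40],[363,105],[293,420],[25,350]])+.5)/4+[315,130]-.5
for n,P,z in(("box",B,.048),("tray",T,.008)):
    w=world("top",P,z)[:,:2];print(n,w.mean(0),[np.linalg.norm(w[i]-w[i-1]) for i in range(4)])
    for i,j in((3,0),(2,1)): d=w[j]-w[i];print(np.degrees(np.arctan2(d[1],d[0])))
    for i,j in((0,1),(3,2)): d=w[j]-w[i];print(np.degrees(np.arctan2(d[1],d[0]))+90)
s=arm.get_state();print(s['eef_pos'],np.degrees(s['ee_rot']))
E
```

```text
box [0.509  0.4116] [np.float64(0.1079908033639323), np.float64(0.04868230683316725), np.float64(0.10808603875133238), np.float64(0.04788600955386926)]
17.77204874375234
17.3495403746494
17.386050057252348
17.269194541748803
tray [ 0.5394 -0.041 ] [np.float64(0.1696134824603923), np.float64(0.14041039309928216), np.float64(0.17042645279722476), np.float64(0.1415731012208811)]
-13.99135919870008
-13.597635425933438
-13.232586332299434
-13.56622324161549
[ 0.151  -0.6574  0.2257] [ 179.914    -0.0068 -167.0674]
```

```bash
python3 -m crank '[{"dx":0.03,"dy":0.025,"grip":1},{"dx":0.06,"dy":0.05,"grip":1},{"dx":0.09,"dy":0.075,"grip":1},{"dx":0.12,"dy":0.10,"grip":1},{"dx":0.15,"dy":0.125,"grip":1}]'
python3 -m crank '[{"dx":0.025,"dy":0.033,"grip":1},{"dx":0.05,"dy":0.066,"grip":1},{"dx":0.075,"dy":0.099,"grip":1},{"dx":0.10,"dy":0.132,"grip":1},{"dx":0.125,"dy":0.165,"grip":1}]'
python3 -m crank '[{"dx":0.015,"dy":0.037,"twist":1,"grip":1},{"dx":0.03,"dy":0.074,"twist":2,"grip":1},{"dx":0.045,"dy":0.111,"twist":3,"grip":1},{"dx":0.06,"dy":0.148,"twist":4,"grip":1},{"dx":0.075,"dy":0.185,"twist":4.4,"grip":1}]'
```

```text
invalid input at $[0]: expected keys dx, dy, dz, twist, grip
invalid input at $[0]: expected keys dx, dy, dz, twist, grip
invalid input at $[0]: expected keys dx, dy, dz, twist, grip
```

```bash
python3 -m crank '[{"dx":0.03,"dy":0.025,"dz":0,"twist":0,"grip":1},{"dx":0.06,"dy":0.05,"dz":0,"twist":0,"grip":1},{"dx":0.09,"dy":0.075,"dz":0,"twist":0,"grip":1},{"dx":0.12,"dy":0.10,"dz":0,"twist":0,"grip":1},{"dx":0.15,"dy":0.125,"dz":0,"twist":0,"grip":1}]'
python3 -m crank '[{"dx":0.025,"dy":0.033,"dz":0,"twist":0,"grip":1},{"dx":0.05,"dy":0.066,"dz":0,"twist":0,"grip":1},{"dx":0.075,"dy":0.099,"dz":0,"twist":0,"grip":1},{"dx":0.10,"dy":0.132,"dz":0,"twist":0,"grip":1},{"dx":0.125,"dy":0.165,"dz":0,"twist":0,"grip":1}]'
python3 -m crank '[{"dx":0.015,"dy":0.037,"dz":0,"twist":1,"grip":1},{"dx":0.03,"dy":0.074,"dz":0,"twist":2,"grip":1},{"dx":0.045,"dy":0.111,"dz":0,"twist":3,"grip":1},{"dx":0.06,"dy":0.148,"dz":0,"twist":4,"grip":1},{"dx":0.075,"dy":0.185,"dz":0,"twist":4.4,"grip":1}]'
```

```text
t: 0.52
eef_pos: [0.3019, -0.5314, 0.2262]
ee_rot: [3.141, -0.0, -2.916]
force: [1.1, -1.0, 0.4]
width: 0.0876
gripper_force: 0.0
t: 0.93
eef_pos: [0.4268, -0.3659, 0.2264]
ee_rot: [3.141, -0.0, -2.916]
force: [1.0, -1.3, 0.3]
width: 0.0875
gripper_force: 0.0
t: 1.35
eef_pos: [0.5012, -0.1808, 0.2265]
ee_rot: [3.141, -0.0, -2.838]
force: [2.0, -1.5, -0.2]
width: 0.0878
gripper_force: 0.0
```

```bash
python3 -m crank '[{"dx":0,"dy":0.04,"dz":0,"twist":0,"grip":1},{"dx":0,"dy":0.08,"dz":0,"twist":0,"grip":1},{"dx":0,"dy":0.12,"dz":0,"twist":0,"grip":1},{"dx":0,"dy":0.16,"dz":0,"twist":0,"grip":1},{"dx":0,"dy":0.2,"dz":0,"twist":0,"grip":1}]'
python3 -m crank '[{"dx":0,"dy":0.04,"dz":0,"twist":0,"grip":1},{"dx":0,"dy":0.08,"dz":0,"twist":0,"grip":1},{"dx":0,"dy":0.12,"dz":0,"twist":0,"grip":1},{"dx":0,"dy":0.16,"dz":0,"twist":0,"grip":1},{"dx":0,"dy":0.2,"dz":0,"twist":0,"grip":1}]'
python3 -m crank '[{"dx":0,"dy":0.04,"dz":0,"twist":0,"grip":1},{"dx":0.002,"dy":0.08,"dz":0,"twist":0,"grip":1},{"dx":0.004,"dy":0.12,"dz":0,"twist":0,"grip":1},{"dx":0.006,"dy":0.16,"dz":0,"twist":0,"grip":1},{"dx":0.008,"dy":0.193,"dz":0,"twist":0,"grip":1}]'
python3 -m crank '[{"dx":0,"dy":0,"dz":-0.03,"twist":0,"grip":1},{"dx":0,"dy":0,"dz":-0.06,"twist":0,"grip":1},{"dx":0,"dy":0,"dz":-0.09,"twist":0,"grip":1},{"dx":0,"dy":0,"dz":-0.12,"twist":0,"grip":1},{"dx":0,"dy":0,"dz":-0.13,"twist":0,"grip":1}]'
python3 - <<'E'
from h import *
s=arm.get_state();print(s['eef_pos'],np.degrees(s['ee_rot']))
a=arm.grab_frame("top")[130:250,80:210,::-1];b=arm.grab_frame("side")[200:320,120:280,::-1]
f=lambda x:np.clip(cv2.resize(x,None,fx=2.7,fy=2.7,interpolation=2).astype(float)*1.5,0,255)
cv2.imwrite("pics/g.png",np.hstack([f(a),f(b)]))
E
```

```text
t: 1.77
eef_pos: [0.5005, 0.019, 0.2265]
ee_rot: [3.141, -0.0, -2.839]
force: [1.0, -0.1, 0.0]
width: 0.0878
gripper_force: 0.0
t: 2.18
eef_pos: [0.5004, 0.2191, 0.2265]
ee_rot: [3.142, -0.0, -2.839]
force: [1.5, 0.6, 0.3]
width: 0.0876
gripper_force: 0.0
t: 2.6
eef_pos: [0.5086, 0.4127, 0.226]
ee_rot: [-3.141, -0.0, -2.838]
force: [0.9, 0.3, 0.0]
width: 0.0876
gripper_force: 0.0
t: 3.02
eef_pos: [0.5069, 0.4081, 0.0914]
ee_rot: [-3.138, -0.006, -2.84]
force: [0.5, -1.2, -0.2]
width: 0.0871
gripper_force: 0.0
[0.50691    0.40805478 0.09136654] [-179.79991341   -0.36678758 -162.70156988][ WARN:0@0.850] global loadsave.cpp:1063 imwrite_ Unsupported depth image for selected encoder is fallbacked to CV_8U.
```

View pics/g.png

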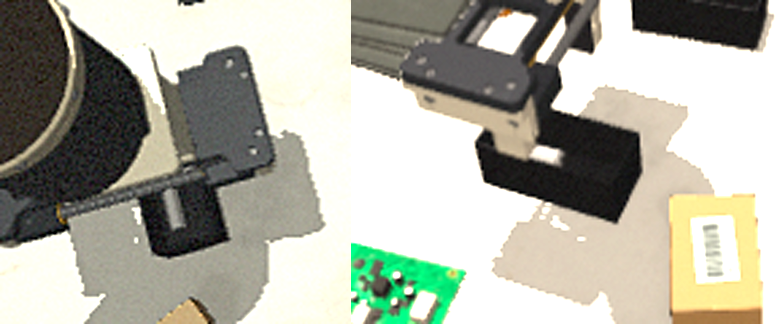

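```bash
python3 -m crank '[{"dx":0,"dy":0,"dz":-0.02,"twist":0,"grip":1},{"dx":0,"dy":0,"dz":-0.04,"twist":0,"grip":1},{"dx":0,"dy":0,"dz":-0.06,"twist":0,"grip":1},{"dx":0,"dy":0,"dz":-0.075,"twist":0,"grip":1},{"dx":0,"dy":0,"dz":-0.081,"twist":0,"grip":1}]' 25
python3 -m crank '[{"dx":0,"dy":0,"dz":0,"twist":0,"grip":1},{"dx":0,"dy":0,"dz":0,"twist":0,"grip":1},{"dx":0,"dy":0,"dz":0,"twist":0,"grip":1},{"dx":0,"dy":0,"dz":0,"twist":0,"grip":1},{"dx":0,"dy":0,"dz":0,"twist":0,"grip":1}]'
```

```text
t: 3.53
eef_pos: [0.5094, 0.4103, 0.0156]
ee_rot: [-3.142, 0.0, -2.839]
force: [0.5, -0.8, -0.3]
width: 0.0877
gripper_force: 0.0
t: 3.95
eef_pos: [0.5096, 0.4107, 0.0168]
ee_rot: [3.141, 0.002, -2.839]
force: [-0.4, -0.9, -0.1]
width: 0.0877
gripper_force: 0.0
```

```bash
python3 -m crank '[{"dx":0,"dy":0,"dz":-0.003,"twist":0,"grip":0.6},{"dx":0,"dy":0,"dz":-0.003,"twist":0,"grip":0.4},{"dx":0,"dy":0,"dz":-0.003,"twist":0,"grip":0.25},{"dx":0,"dy":0,"dz":-0.003,"twist":0,"grip":0.15},{"dx":0,"dy":0,"dz":-0.003,"twist":0,"grip":0}]' 25
python3 -m crank '[{"dx":0,"dy":0,"dz":0,"twist":0,"grip":-0.3},{"dx":0,"dy":0,"dz":0,"twist":0,"grip":-0.3},{"dx":0,"dy":0,"dz":0,"twist":0,"grip":-0.3},{"dx":0,"dy":0,"dz":0,"twist":0,"grip":-0.3},{"dx":0,"dy":0,"dz":0,"twist":0,"grip":-0.3}]'
python3 -m crank '[{"dx":0,"dy":0,"dz":0.002,"twist":0,"grip":-0.3},{"dx":0,"dy":0,"dz":0.006,"twist":0,"grip":-0.3},{"dx":0,"dy":0,"dz":0.012,"twist":0,"grip":-0.3},{"dx":0,"dy":0,"dz":0.018,"twist":0,"grip":-0.3},{"dx":0,"dy":0,"dz":0.02,"twist":0,"grip":-0.3}]'
python3 - <<'E'
from h import *
a=arm.grab_frame("top")[130:250,80:210,::-1];b=arm.grab_frame("side")[200:320,120:280,::-1]
f=lambda x:np.clip(cv2.resize(x,None,fx=2.7,fy=2.7,interpolation=2).astype(float)*1.5,0,255).astype('u1')
cv2.imwrite("pics/g2.png",np.hstack([f(a),f(b)]))
E
```

```text
t: 4.37
eef_pos: [0.5091, 0.4101, 0.0125]
ee_rot: [-3.141, -0.0, -2.839]
force: [0.1, 0.5, -0.0]
width: 0.0601
gripper_force: 0.0
t: 4.78
eef_pos: [0.5091, 0.4103, 0.0126]
ee_rot: [3.141, 0.0, -2.839]
force: [0.1, 0.5, -1.0]
width: 0.0503
gripper_force: 25.0
t: 5.2
eef_pos: [0.5096, 0.4107, 0.0341]
ee_rot: [3.141, 0.001, -2.839]
force: [0.1, 0.3, -1.9]
width: 0.0499
gripper_force: 25.0
```

View pics/g2.png

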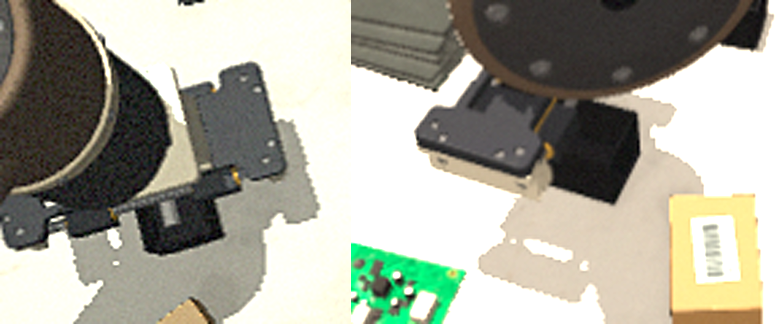

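```bash
python3 -m crank '[{"dx":0,"dy":0,"dz":0.01,"twist":0,"grip":-0.3},{"dx":0,"dy":0,"dz":0.03,"twist":0,"grip":-0.3},{"dx":0,"dy":0,"dz":0.05,"twist":0,"grip":-0.3},{"dx":0,"dy":0,"dz":0.07,"twist":0,"grip":-0.3},{"dx":0,"dy":0,"dz":0.08,"twist":0,"grip":-0.3}]'
python3 -m crank '[{"dx":0,"dy":-0.005,"dz":0.005,"twist":0,"grip":-0.3},{"dx":0.001,"dy":-0.015,"dz":0.01,"twist":-1,"grip":-0.3},{"dx":0.002,"dy":-0.030,"dz":0.01,"twist":-2,"grip":-0.3},{"dx":0.003,"dy":-0.046,"dz":0.01,"twist":-3,"grip":-0.3},{"dx":0.004,"dy":-0.062,"dz":0.01,"twist":-4,"grip":-0.3}]'
python3 -m crank '[{"dx":0.001,"dy":-0.016,"dz":0,"twist":-1,"grip":-0.3},{"dx":0.002,"dy":-0.032,"dz":0,"twist":-2,"grip":-0.3},{"dx":0.003,"dy":-0.048,"dz":0,"twist":-3,"grip":-0.3},{"dx":0.004,"dy":-0.064,"dz":0,"twist":-4,"grip":-0.3},{"dx":0.005,"dy":-0.080,"dz":0,"twist":-5,"grip":-0.3}]'
python3 -m crank '[{"dx":0.001,"dy":-0.016,"dz":0,"twist":-1,"grip":-0.3},{"dx":0.002,"dy":-0.032,"dz":0,"twist":-2,"grip":-0.3},{"dx":0.003,"dy":-0.048,"dz":0,"twist":-3,"grip":-0.3},{"dx":0.004,"dy":-0.064,"dz":0,"twist":-4,"grip":-0.3},{"dx":0.005,"dy":-0.080,"dz":0,"twist":-5,"grip":-0.3}]'
python3 -m crank '[{"dx":0.001,"dy":-0.016,"dz":0,"twist":-1,"grip":-0.3},{"dx":0.002,"dy":-0.032,"dz":0,"twist":-2,"grip":-0.3},{"dx":0.003,"dy":-0.048,"dz":0,"twist":-3,"grip":-0.3},{"dx":0.004,"dy":-0.064,"dz":0,"twist":-4,"grip":-0.3},{"dx":0.005,"dy":-0.080,"dz":0,"twist":-5,"grip":-0.3}]'
python3 -m crank '[{"dx":0.001,"dy":-0.016,"dz":0,"twist":-1.2,"grip":-0.3},{"dx":0.002,"dy":-0.032,"dz":0,"twist":-2.4,"grip":-0.3},{"dx":0.003,"dy":-0.048,"dz":0,"twist":-3.6,"grip":-0.3},{"dx":0.004,"dy":-0.064,"dz":0,"twist":-4.8,"grip":-0.3},{"dx":0.005,"dy":-0.080,"dz":0,"twist":-6,"grip":-0.3}]'
python3 -m crank '[{"dx":0.001,"dy":-0.016,"dz":0,"twist":-1.4,"grip":-0.3},{"dx":0.003,"dy":-0.032,"dz":0,"twist":-2.8,"grip":-0.3},{"dx":0.004,"dy":-0.047,"dz":0,"twist":-4.2,"grip":-0.3},{"dx":0.005,"dy":-0.060,"dz":0,"twist":-5.4,"grip":-0.3},{"dx":0.006,"dy":-0.069,"dz":0,"twist":-6,"grip":-0.3}]'
python3 -m crank '[{"dx":0,"dy":-0.001,"dz":-0.005,"twist":0,"grip":-0.3},{"dx":0,"dy":-0.001,"dz":-0.017,"twist":0,"grip":-0.3},{"dx":0,"dy":-0.001,"dz":-0.032,"twist":0,"grip":-0.3},{"dx":0,"dy":-0.001,"dz":-0.045,"twist":0,"grip":-0.3},{"dx":0,"dy":-0.001,"dz":-0.05,"twist":0,"grip":-0.3}]'
python3 - <<'E'
from h import *
s=arm.get_state();print(s['eef_pos'],np.degrees(s['ee_rot']))
a=arm.grab_frame("top")[110:260,290:430,::-1];b=arm.grab_frame("side")[60:210,220:380,::-1]
s=arm.get_state();print(s['eef_pos'],np.degrees(s['ee_rot']),s['width'])
f=lambda x:np.clip(cv2.resize(x,None,fx=2.6,fy=2.6,interpolation=2).astype(float)*1.3,0,255).astype('u1')
cv2.imwrite("pics/p.png",np.hstack([f(a),f(b)]))
E
```

```text
t: 5.72
eef_pos: [0.5099, 0.411, 0.1157]
ee_rot: [3.14, 0.003, -2.839]
force: [0.8, 0.5, -1.1]
width: 0.05
gripper_force: 25.0
t: 6.13
eef_pos: [0.5125, 0.3456, 0.1214]
ee_rot: [-3.14, -0.002, -2.911]
force: [-1.1, 0.3, -2.0]
width: 0.0497
gripper_force: 25.0
t: 6.55
eef_pos: [0.5182, 0.2663, 0.1225]
ee_rot: [-3.142, -0.0, -2.998]
force: [-0.0, 0.4, -1.8]
width: 0.0497
gripper_force: 25.0
t: 6.97
eef_pos: [0.5232, 0.1866, 0.1226]
ee_rot: [3.142, 0.0, -3.085]
force: [-0.1, 0.3, -1.2]
width: 0.05
gripper_force: 25.0
t: 7.38
eef_pos: [0.5281, 0.1066, 0.1226]
ee_rot: [3.142, 0.0, 3.111]
force: [0.2, 0.1, -1.8]
width: 0.0501
gripper_force: 25.0
t: 7.8
eef_pos: [0.533, 0.0266, 0.1226]
ee_rot: [3.142, 0.0, 3.006]
force: [-0.2, -0.4, -2.5]
width: 0.0501
gripper_force: 25.0
t: 8.22
eef_pos: [0.5388, -0.0426, 0.1225]
ee_rot: [-3.142, -0.0, 2.901]
force: [0.6, 0.1, -1.7]
width: 0.0497
gripper_force: 25.0
t: 8.63
eef_pos: [0.5379, -0.042, 0.0706]
ee_rot: [-3.141, -0.002, 2.903]
force: [-0.5, -0.1, -2.0]
width: 0.0501
gripper_force: 25.0
[ 0.53787217 -0.04197114  0.07060586] [-1.79951466e+02 -1.36828055e-01  1.66328930e+02]
[ 0.53829612 -0.04191953  0.07150348] [-1.79940786e+02 -1.17418649e-01  1.66350629e+02] 0.04984880522224412
```

View pics/p.png

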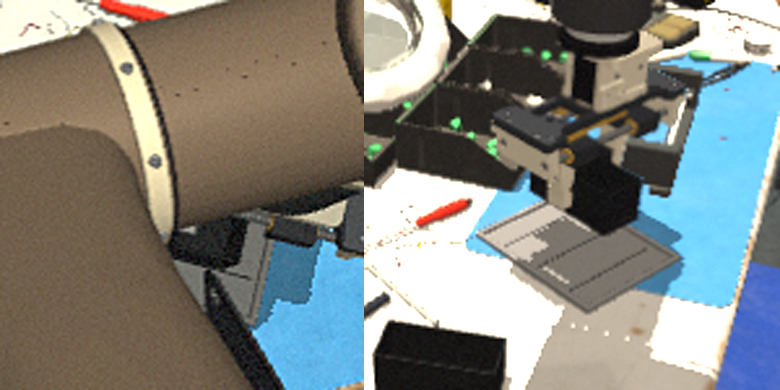

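```bash
python3 -m crank '[{"dx":0,"dy":0,"dz":-0.006,"twist":0,"grip":-0.3},{"dx":0,"dy":0,"dz":-0.018,"twist":0,"grip":-0.3},{"dx":0,"dy":0,"dz":-0.03,"twist":0,"grip":-0.3},{"dx":0,"dy":0,"dz":-0.042,"twist":0,"grip":-0.3},{"dx":0,"dy":0,"dz":-0.048,"twist":0,"grip":-0.3}]'
python3 -m crank '[{"dx":0,"dy":0,"dz":-0.002,"twist":0,"grip":-0.3},{"dx":0,"dy":0,"dz":-0.004,"twist":0,"grip":-0.3},{"dx":0,"dy":0,"dz":-0.006,"twist":0,"grip":-0.3},{"dx":0,"dy":0,"dz":-0.008,"twist":0,"grip":-0.3},{"dx":0,"dy":0,"dz":-0.009,"twist":0,"grip":-0.3}]'
python3 -m crank '[{"dx":0,"dy":0,"dz":0,"twist":0,"grip":-0.3},{"dx":0,"dy":0,"dz":0,"twist":0,"grip":-0.3},{"dx":0,"dy":0,"dz":0,"twist":0,"grip":-0.3},{"dx":0,"dy":0,"dz":0,"twist":0,"grip":-0.3},{"dx":0,"dy":0,"dz":0,"twist":0,"grip":-0.3}]'
```

```text
t: 9.15
eef_pos: [0.539, -0.0417, 0.0239]
ee_rot: [3.142, -0.0, 2.903]
force: [0.2, 0.7, -2.4]
width: 0.05
gripper_force: 25.0
t: 9.57
eef_pos: [0.5394, -0.0418, 0.0158]
ee_rot: [3.141, 0.001, 2.903]
force: [-0.3, -0.2, -2.1]
width: 0.0498
gripper_force: 25.0
t: 9.98
eef_pos: [0.5392, -0.0419, 0.0157]
ee_rot: [3.142, 0.0, 2.903]
force: [0.5, 1.0, -2.5]
width: 0.05
gripper_force: 25.0
```

```bash
python3 -m crank '[{"dx":0,"dy":0,"dz":-0.0003,"twist":0,"grip":-0.3},{"dx":0,"dy":0,"dz":-0.0006,"twist":0,"grip":-0.3},{"dx":0,"dy":0,"dz":-0.001,"twist":0,"grip":-0.3},{"dx":0,"dy":0,"dz":-0.001,"twist":0,"grip":-0.3},{"dx":0,"dy":0,"dz":-0.001,"twist":0,"grip":-0.3}]'
```

```text
t: 10.4
eef_pos: [0.5392, -0.0418, 0.0155]
ee_rot: [3.142, 0.0, 2.903]
force: [-3.2, 1.7, 10.3]
width: 0.0496
gripper_force: 25.0
```

```bash
python3 -m crank '[{"dx":0,"dy":0,"dz":0.0005,"twist":0,"grip":-0.3},{"dx":0,"dy":0,"dz":0.0005,"twist":0,"grip":0.15},{"dx":0,"dy":0,"dz":0.0005,"twist":0,"grip":0.3},{"dx":0,"dy":0,"dz":0.0005,"twist":0,"grip":0.5},{"dx":0,"dy":0,"dz":0.0005,"twist":0,"grip":0.7}]' 5
python3 -m crank '[{"dx":0,"dy":0,"dz":0,"twist":0,"grip":0.8},{"dx":0,"dy":0,"dz":0,"twist":0,"grip":0.8},{"dx":0,"dy":0,"dz":0,"twist":0,"grip":0.8},{"dx":0,"dy":0,"dz":0,"twist":0,"grip":0.8},{"dx":0,"dy":0,"dz":0,"twist":0,"grip":0.8}]'
python3 -m crank '[{"dx":0,"dy":0,"dz":0.01,"twist":0,"grip":0.8},{"dx":0,"dy":0,"dz":0.03,"twist":0,"grip":0.8},{"dx":0,"dy":0,"dz":0.06,"twist":0,"grip":0.8},{"dx":0,"dy":0,"dz":0.09,"twist":0,"grip":0.8},{"dx":0,"dy":0,"dz":0.12,"twist":0,"grip":0.8}]'
python3 -m crank '[{"dx":0,"dy":0,"dz":0.03,"twist":0,"grip":0.8},{"dx":0,"dy":0,"dz":0.06,"twist":0,"grip":0.8},{"dx":0,"dy":0.03,"dz":0.08,"twist":0,"grip":0.8},{"dx":0,"dy":0.06,"dz":0.08,"twist":0,"grip":0.8},{"dx":0,"dy":0.1,"dz":0.08,"twist":0,"grip":0.8}]'
python3 -m crank '[{"dx":0,"dy":0.04,"dz":0,"twist":0,"grip":0.8},{"dx":0,"dy":0.08,"dz":0,"twist":0,"grip":0.8},{"dx":0,"dy":0.12,"dz":0,"twist":0,"grip":0.8},{"dx":0,"dy":0.16,"dz":0,"twist":0,"grip":0.8},{"dx":0,"dy":0.2,"dz":0,"twist":0,"grip":0.8}]'
python3 - <<'E'
from h import *
a=arm.grab_frame("top")[130:250,310:420,::-1];b=arm.grab_frame("side")[100:220,230:370,::-1]
f=lambda x:np.clip(cv2.resize(x,None,fx=3.2,fy=3.2,interpolation=2).astype(float)*1.3,0,255).astype('u1')
cv2.imwrite("pics/d.png",np.hstack([f(a),f(b)]))
E
```

```text
t: 10.82
eef_pos: [0.5392, -0.0418, 0.0149]
ee_rot: [-3.142, 0.0, 2.903]
force: [-1.0, -0.5, -0.1]
width: 0.0645
gripper_force: 0.0
t: 11.23
eef_pos: [0.5391, -0.0418, 0.015]
ee_rot: [-3.142, -0.0, 2.903]
force: [1.0, 0.2, -0.3]
width: 0.0789
gripper_force: 0.0
t: 11.65
eef_pos: [0.5388, -0.042, 0.1371]
ee_rot: [-3.141, -0.0, 2.903]
force: [1.1, 0.8, -0.4]
width: 0.0789
gripper_force: 0.0
t: 12.07
eef_pos: [0.5395, 0.0582, 0.218]
ee_rot: [3.139, 0.003, 2.901]
force: [0.3, 1.0, -0.7]
width: 0.0786
gripper_force: 0.0
t: 12.48
eef_pos: [0.5386, 0.26, 0.2163]
ee_rot: [3.141, 0.001, 2.903]
force: [2.1, 0.2, 0.4]
width: 0.0789
gripper_force: 0.0
```

View pics/d.png

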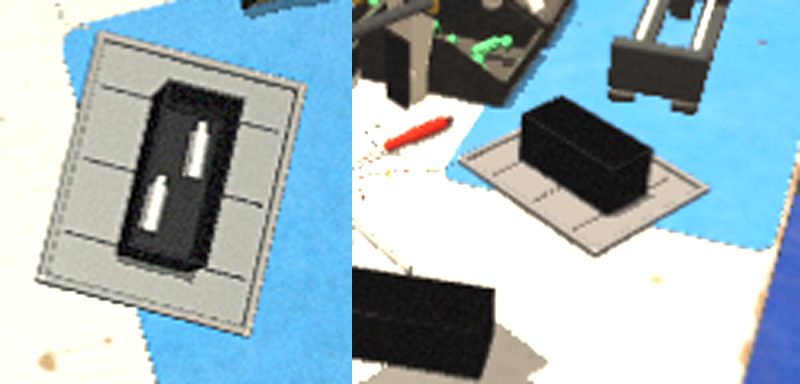

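The box is upright in the tray with both standoffs inside, at about (155,203) and (198,150) in the crop. I'll check how well it is centred using the right rim edge, (243,97) to (203,270).

```bash
python3 - <<'E'
from h import *
P=(np.array([[243,97],[203,270]])+.5)/3.2+[310,130]-.5
w=world("top",P,.051)[:,:2];d=w[0]-w[1];L=np.linalg.norm(d);u=d/L
print(L,np.degrees(np.arctan2(u[1],u[0])),w.mean(0)+.025*np.array([-u[1],u[0]]))
print(arm.job_done())
E
```

```text
0.11238645205021656 -13.76467600531848 [ 0.53870017 -0.03834974]
the job is handed in; nothing more can be done
None
```

The standoff box is upright in the kitting tray with both standoffs inside, about 3 mm off centre and lined up with the tray's length; the job was handed in at about 12.6 s.

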